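Clip a new knob into a saucepan lid and tug-test it

TASK

Take the new knob out of its wooden block and press it into the socket on the clamped saucepan lid until it clicks fully home, pressing firmly but not ramming it. Then prove that the clip holds: pull the knob straight up with gradually rising force, to about 12 newtons and never over 16, keep that pull for about a second, then ease off and let go, leaving the knob seated. Leave the other things on the worktop where they are.

Things in the scene. Friction and masses are not known exactly. Their poses are not given: they have to be found in the camera images.
- knob: the new lid knob, 80 g: black round grip 34 mm across on a steel flange 42 mm across, grey stem below. Origin on its axis at the flange's underside, z up along the axis: flange 0 to 5 mm, grip 5 to 32 mm. Stem 16 mm across at the top, waist 11 mm across from -6 to -25 mm, then 18 mm across with a round nose ending at -42 mm. At the start it stands upright, stem down in the wooden block
- packing_block: brown wooden block 70 x 70 x 50 mm, stands fast; origin at the centre of its underside. The knob's stem stands loose in a hole 28 mm across at the centre of its top; the knob's flange rests on the top
- saucepan: steel saucepan 160 mm across, lid clamped on, stands fast. Origin at the centre of its underside, z up. Two loop handles reach 100 mm from the axis along its y, two black clamps 89 mm along its x, 90 mm high. Lid surface 86.5 mm high; black socket boss in its middle, top 98 mm high
- lid_boss: the black socket boss in the middle of the lid, 48 mm across and 12 mm high, with a vertical hole 21 mm across, open below; origin at the centre of its underside
- socket_mouth (a point): centre of the hole at the boss's top face, z up. Fully home: the flange rests on this face, the knob's origin at this point. A spring clip with two jaws under the boss rubs on the stem for the last 20 to 27 mm; pressing past it takes about 8 to 14 N, then the jaws snap into the waist. After that the knob has loose play upwards (1 to 8 mm, never the same) before it pulls on the clip, and stays in
- clip (a joint): lift of the spring clip, shown by the orange ring round the boss, in m: 0 at rest (which is not always at the same height), 0.006 at its stop. Pulling up on the clicked-in knob lifts it: it starts at a pull of 3 N and rises 1 mm for every further 6 N (12 N: 1.5 mm, 16 N: 2.17 mm). The reading's noise is as large as that: go by the force felt
- masking_tape: roll of masking tape lying flat, 104 mm across and 25 mm high; bystander; origin at the centre of its underside
- lemon: yellow lemon, 78 x 55 x 56 mm; bystander; origin at the centre of its underside
- balm_tin: round cream-coloured pot with a lid, 90 mm across and 32 mm high; bystander; origin at the centre of its underside
- teaspoon: steel teaspoon 130 mm long; bystander; origin at the centre of its underside
Mind the look-alikes: they are no part of the job. What is shaped like the knob but pink or purple is not meant.

How it is judged:
On the way, in this order (a step that is already met when the one before it is completed fails the run):
1. the knob is pressed fully home in the lid's socket (flange within 2.2 mm of the boss's top, centred within 3 mm, upright) with the clip ring not lifted (z of knob in the frame of socket_mouth between -0.002 and 0.0022 m and horizontal distance between knob and socket_mouth below 0.003 m and angle between knob's own z axis and vertical below 0.08 rad and value of joint clip below 0.0005 m), for 0.2 s.
2. the fingers pull the seated knob up so that the clip ring is lifted 1 mm or more (a pull of 9 N or more), without a break for 0.5 s (value of joint clip above 0.001 m and horizontal distance between knob and socket_mouth below 0.004 m and contact force between the fingers and knob above 1 N), for 0.5 s.
At the end, for the whole second after the job is handed in: the knob sits in the lid's socket, flange within 2.2 mm of the top of the boss, centred within 3 mm and upright within 0.08 rad, at rest and released, and the clip ring is down (under 0.5 mm) (all of step 1 and linear speed of knob below 0.01 m/s and contact force between the arm and knob below 0.1 N); the robot touches nothing.
It fails at once if the clip is pulled with more than 16 N (its ring lifted over 2.2 mm) (value of joint clip above 0.0022 m).
It fails at once if the clip is jerked: its ring, lifted over 0.8 mm, rises faster than 50 mm/s (velocity of joint clip above 0.05 m/s and value of joint clip above 0.0008 m).
It fails at once if the knob is rammed: over 70 N between knob and lid boss (contact force between knob and lid_boss above 70 N).
It fails at once if the tape, lemon, balm pot or teaspoon is moved by more than 15 mm (distance of any of masking_tape, lemon, balm_tin, teaspoon from where it was at the start of the episode above 0.015 m).
It also fails if it takes over 64 s, if anything falls off the work surface, if the arm or the gripper's body presses on something with over 40 N, if the wrist force passes 120 N, or if a joint passes its speed limit or range.

ROBOT

A 6-joint arm with a two-finger parallel gripper is mounted at the origin on a cart in front of the work surface, level with it; the furniture and walls round the work are solid. World frame = base frame: x ahead of the robot, y to its left, z up, the work surface at z = 0. Lengths are in m, angles in rad, forces in N, time in s.
With the tool pointing down it reaches from about 0.35 to 0.725 m from the base axis. Payload 6 kg.
Tool frame: the origin (TCP) lies midway between the tips of the shut fingers; the grasp point (between the pads) lies 19 mm behind it; y points along the fingers, x is the direction in which the jaws open and shut, and the axes are right-handed (so a half turn about y gives the same grasp; the last joint's range is limited). The gripper opens to 85 mm and grips with 20 to 120 N. Pads are 22 mm wide; open, the fingers measure 114 mm over their backs; the gripper's body (76 mm by 85 mm) begins 54 mm behind the grasp point. The pads swing forward as they close: fully open they stand 13 mm farther back than shut.
Start: joints at [-0.773, 0.04, 0.085, 0, -1.615, -0.334], TCP at [0.268, -0.537, 0.231] pointing down, gripper open.
Joint ranges: [-2.56, 2.56], [-1.29, 2.01], [-1.08, 1.49], [-3.29, 1.98], [-2.81, -0.18], [-2.99, 2.99]. Speed limits (rad/s): [2.57, 2.57, 3.01, 3.14, 3.14, 3.14].

INTERFACE

Orientations are given as a rotation vector (axis times angle).
In Python, from plant import robot gives the robot as it stands.
- The arm moves only by the tool drive_tool, never from a script. Its arguments are lists of equal length, an entry for each row: "translation": the shift along the world's x, y, z in units of 50 mm (1.0 is 50 mm), a list of three; "delta_rot": the turn, a rotation vector about the world's x, y, z in units of 10 degrees (1.0 is 10 degrees), a list of three; "grip": the closure, from -1 (fully open) to 1 (shut), so that 0 is half open. In form: {"translation": [[dx, dy, dz], ...], "delta_rot": [[ax, ay, az], ...], "grip": [grip, ...]}. A call has exactly 10 rows; each row is the pose to reach, as a shift and turn from the pose commanded when the call began; what a row does not reach only later rows make up. A row lasts 1/8 s, in which the tool goes at most 62.5 mm and 10.7 degrees, less where a joint would pass 70% of its speed; a pose out of reach is approached as far as the arm can. A call with a gripper value outside its range is refused whole. The fingers move at their own pace and stop on an object; "force" is the grip in N (left out, the last holds). Time passes only in rows, so rows that repeat a pose let the fingers close, or fill a call up. It gives the time, the measured TCP pose, the force and the opening at its end, in the units of the state.
- robot.sense(): the state, without advancing time (a new reading comes with each control period).
- robot.capture(name): name is "side" or "top" or "wrist"; returns a dict with "pixels" (420x560x3 uint8, red, green, blue), "depth" (420x560 float32, m along the optical axis (not along the pixel's ray), 0 where there is no reading), "camera_matrix" (3x3 intrinsics, pixels), "T" (4x4, takes a point from camera to world coordinates). Camera axes: x right, y up, looking along -z (the intrinsics and any distortion apply to the point x, -y, -z); pixel columns grow to the right and rows downward; lengths in m; the calibration is good to about 2 mm. A picture is of the moment at which its call begins.
- robot.finish_job(): hands the job in, once; it reports no verdict.
Trained networks look in a picture, given as the dict that the camera call returned (one of the last four; its "shot" number tells which), for a name from the list of things; names that differ only in an ending like _2 or _b are one class to them, and where a whole thing is asked for, a point or a joint stands for the part that bears it (a point fixed in the world has none). Each returns a list of dicts, best first, with "score" (0 to 1); they miss things now and then, are a little off and sometimes report something else, mostly with a low value. They report only what shows in the picture. A call takes as long as a camera call. They do not tell look-alikes from the thing itself.
- robot.masks_of(picture, target): "mask" (420x560 bool, what is visible of it) and "location" ([column, row] in pixels, amid what is visible of it).
The state is a dict: "t": time; "qpos": joint angles; "joint_vel": joint speeds; "joint_efforts": joint torques, N m; "tcp_pos": TCP position; "eef_rot": TCP orientation; "ft_force": force on the tool from outside, world axes, zero at the start; "ft_torque": the same for the moment, N m; "width": finger opening in m.
Only numpy, scipy, OpenCV 4.12 (cv2) and the standard library are available. Lean on these libraries where they do the work, as an engineer would, in place of code of your own. Each camera call takes 0.05 s, during which the arm holds its last target.

## Working session

There is one attempt and no reset: what is moved stays moved. The work goes in short steps, Python scripts to look and compute and a tool call to move; the robot and the scene stay as the last step left them, time stands still between calls to the robot, and variables do not carry over. Pictures are saved under pics/ and viewed, and the job is handed in when it is done.

Besides the shell and the picture viewer there is one more tool, called after "Emit:" by a JSON object that holds its "api" and its "payload", one argument or row to a line. drive_tool: Moves the arm, as the interface text tells. Its arguments: {"type":"object","properties":{"translation":{"type":"array"},"delta_rot":{"type":"array"},"grip":{"type":"array"},"force":{"type":"number"}},"required":["translation","delta_rot","grip"]}

```bash
ls; mkdir -p pics; cat > h.py <<'E'
import numpy as np, cv2
from plant import robot
def save(p,n,crop=None,scale=1):
    im=p["pixels"][:,:,::-1]
    if crop: im=im[crop[1]:crop[3],crop[0]:crop[2]]
    if scale!=1: im=cv2.resize(im,None,fx=scale,fy=scale,interpolation=cv2.INTER_CUBIC)
    cv2.imwrite("pics/"+n+".png",im)
def ray(p,uv):
    K=p["camera_matrix"];T=p["T"]
    d=np.linalg.inv(K)@[uv[0],uv[1],1]; d=np.array([d[0],-d[1],-d[2]])
    return T[:3,3],T[:3,:3]@d
def pt(p,uv,dep=None):
    o,d=ray(p,uv)
    if dep is None: dep=p["depth"][int(round(uv[1])),int(round(uv[0]))]
    return o+d*dep
def atz(p,uv,z):
    o,d=ray(p,uv); return o+d*(z-o[2])/d[2]
def cloud(p,mask):
    v,u=np.nonzero(mask&(p["depth"]>0)); dep=p["depth"][v,u]
    K=p["camera_matrix"]; T=p["T"]
    x=(u-K[0,2])/K[0,0]*dep; y=(v-K[1,2])/K[1,1]*dep
    return (np.stack([x,-y,-dep],1)@T[:3,:3].T+T[:3,3]),u,v
E
python3 - <<'E'
from h import *
s=robot.sense(); print(s)
for c in("top","side","wrist"):
    p=robot.capture(c); save(p,c+"0"); print(c,p.keys(),p["T"].round(3).tolist(),p["camera_matrix"].round(1).tolist())
    for n in("knob","packing_block","saucepan","lid_boss","masking_tape","lemon","balm_tin","teaspoon"):
        for r in robot.masks_of(p,n):
            X,_,_=cloud(p,r["mask"]); print(n,round(r["score"],2),np.round(r["location"],0),r["mask"].sum(), np.median(X,0).round(3) if len(X) else None, X[:,2].max().round(3) if len(X) else None)
E
```

```text
pics
{'t': 0.0, 'qpos': array([-7.73294441e-01,  4.08041017e-02,  8.37749139e-02, -4.51523396e-04,
       -1.61553102e+00, -3.33694660e-01]), 'joint_vel': array([-0.00174278,  0.00125032,  0.00012026,  0.00019223,  0.00148785,
        0.00037281]), 'joint_efforts': array([ 1.72063425e-03, -3.68207574e+01,  3.47420776e+01,  6.93235651e+00,
       -5.35328145e-03, -2.70776144e-05]), 'tcp_pos': array([ 0.26831849, -0.53627153,  0.23026588]), 'eef_rot': array([-0.95114271, -1.54241752,  1.54092274]), 'ft_force': array([0.07933155, 0.25994069, 0.08385927]), 'ft_torque': array([ 0.02695598, -0.02588956,  0.01258827]), 'width': 0.08538650603048015}
top dict_keys(['pixels', 'depth', 'camera_matrix', 'T', 'shot']) [[0.011, 0.99, -0.14, 0.381], [-1.0, 0.013, 0.011, -0.072], [0.013, 0.14, 0.99, 1.374], [0.0, 0.0, 0.0, 1.0]] [[512.9, 0.0, 283.2], [0.0, 512.9, 209.9], [0.0, 0.0, 1.0]]
knob 0.63 [328. 270.] 211 [ 0.411 -0.199  0.072] 0.081
knob 0.54 [357. 211.] 192 [ 0.565 -0.283  0.071] 0.08
knob 0.45 [325. 233.] 207 [ 0.503 -0.195  0.08 ] 0.09
knob 0.45 [175. 243.] 284 [0.47  0.177 0.096] 0.104

[... 935 characters left out ...]
ucepan 0.72 [244. 164.] 3314 [0.477 0.13  0.081] 0.1
lid_boss 0.53 [241. 146.] 177 [0.472 0.173 0.096] 0.1
masking_tape 0.91 [329. 172.] 827 [0.694 0.167 0.018] 0.026
masking_tape 0.37 [245. 154.] 62 [0.483 0.157 0.09 ] 0.093
lemon 0.79 [362. 270.] 786 [ 0.718 -0.198  0.043] 0.056
balm_tin 0.63 [350. 216.] 974 [ 0.723 -0.001  0.031] 0.035
balm_tin 0.21 [246. 167.] 3247 [0.478 0.129 0.081] 0.1
teaspoon 0.88 [347. 342.] 521 [ 0.69  -0.334  0.005] 0.013
wrist dict_keys(['pixels', 'depth', 'camera_matrix', 'T', 'shot']) [[-0.447, -0.853, -0.269, 0.2], [0.894, -0.427, -0.134, -0.571], [-0.001, -0.301, 0.954, 0.374], [0.0, 0.0, 0.0, 1.0]] [[365.7, 0.0, 282.6], [0.0, 365.7, 210.1], [0.0, 0.0, 1.0]]
```

View pics/top0.png

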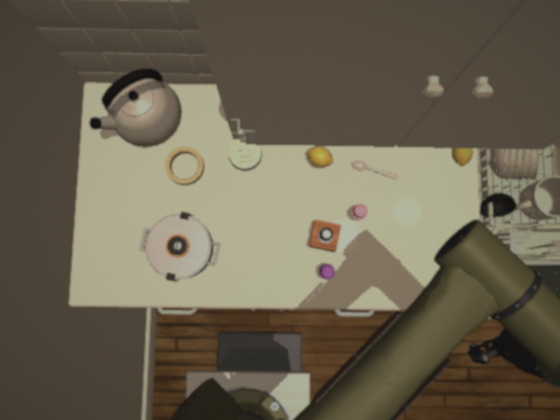

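View pics/side0.png

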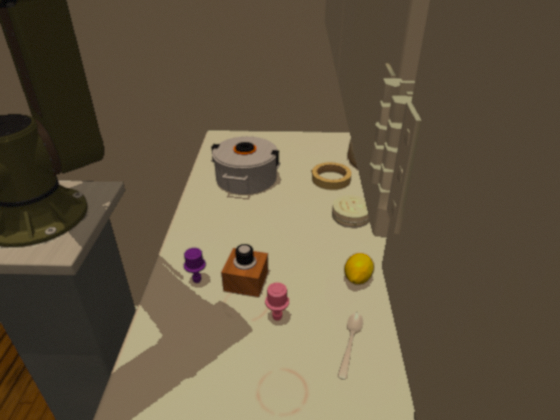

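View pics/wrist0.png

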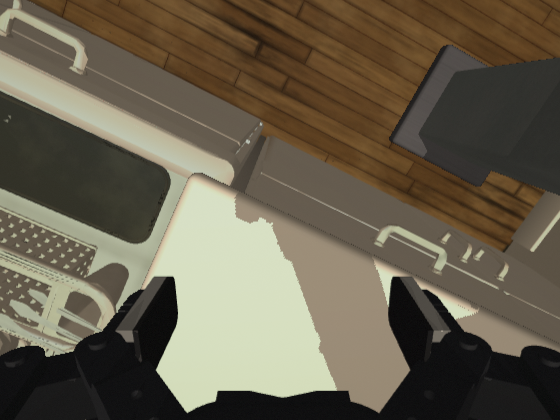

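Candidates for the knob are black grip in the brown block (top 325,233; side 245,256), pink (top 359,211; side 277,297) and purple (top 327,271; side 194,262). I choose the black one in the block. The socket is in the middle of the pan lid, top (177,245).

Emit:
{"api": "drive_tool", "payload": {
  "translation": [
    [0.5, 0.7, 0],
    [1.1, 1.6, 0],
    [1.7, 2.5, 0],
    [2.4, 3.4, 0],
    [3.1, 4.4, 0],
    [3.8, 5.4, 0],
    [4.4, 6.3, 0],
    [4.7, 6.7, 0],
    [4.76, 6.79, 0],
    [4.76, 6.79, 0]
  ],
  "delta_rot": [
    [0, 0, -0.3],
    [0, 0, -0.6],
    [0, 0, -0.9],
    [0, 0, -1.2],
    [0, 0, -1.6],
    [0, 0, -2.0],
    [0, 0, -2.4],
    [0, 0, -2.66],
    [0, 0, -2.66],
    [0, 0, -2.66]
  ],
  "grip": [-1, -1, -1, -1, -1, -1, -1, -1, -1, -1]
}}

```text
t: 2.6
tcp_pos: [0.5063, -0.1973, 0.2313]
eef_rot: [-1.209, -1.209, 1.21]
ft_force: [0.7, 0.1, -0.4]
width: 0.0853
```

```bash
python3 - <<'E'
from h import *
from scipy.spatial.transform import Rotation as R
s=robot.sense(); print(s["t"],s["tcp_pos"],s["ft_force"],s["qpos"].round(3)); print(R.from_rotvec(s["eef_rot"]).as_matrix().round(4))
p=robot.capture("wrist"); save(p,"w1"); print(p["T"].round(4).tolist())
np.savez("w1.npz",**{k:p[k] for k in("pixels","depth","T","camera_matrix")})
for r in robot.masks_of(p,"knob"):
    X,_,_=cloud(p,r["mask"]); z=X[:,2]; t=X[z>np.percentile(z,90)-.004]
    print(r["score"],r["location"],r["mask"].sum(),X.mean(0).round(4),t.mean(0).round(4),t.min(0).round(4),t.max(0).round(4))
E
```

```text
2.6 [ 0.50628991 -0.19727063  0.23127023] [ 0.69480787  0.06911032 -0.41846473] [-1.000e-03 -1.100e-01 -6.200e-02  0.000e+00 -1.619e+00 -1.569e+00]
[[-3.e-04 -2.e-04 -1.e+00]
 [ 1.e+00 -0.e+00 -3.e-04]
 [-0.e+00 -1.e+00  2.e-04]]
[[-0.0005, -0.9537, -0.3008, 0.4301], [1.0, -0.0008, 0.0008, -0.1975], [-0.001, -0.3008, 0.9537, 0.3743], [0.0, 0.0, 0.0, 1.0]]
0.88 [188.8, 249.6] 1820 [ 0.5641 -0.2823  0.0634] [ 0.5671 -0.2841  0.0749] [ 0.5514 -0.3007  0.0719] [ 0.5842 -0.2682  0.0774]
0.77 [282.7, 72.2] 2059 [ 0.4132 -0.1995  0.0678] [ 0.4122 -0.1997  0.0749] [ 0.3956 -0.2161  0.072 ] [ 0.4288 -0.1835  0.0778]
0.61 [287.3, 183.3] 1786 [ 0.5015 -0.196   0.0753] [ 0.5048 -0.196   0.0825] [ 0.4891 -0.2123  0.0796] [ 0.5218 -0.1791  0.085 ]
```

View pics/w1.png

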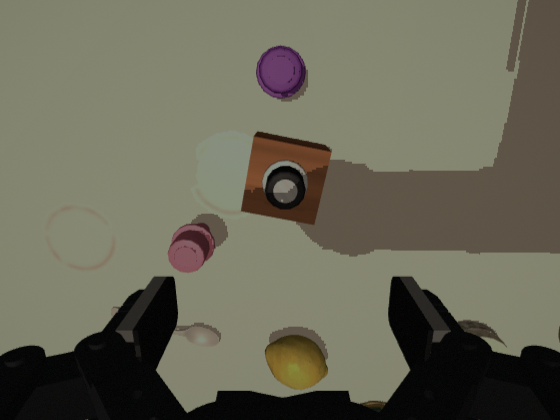

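The black-topped knob in the brown block is at (286,187), with pink at (190,250) and purple at (281,72). Its measured top is 82.5 mm high, which matches the 82 mm expected. I'll descend next.

Emit:
{"api": "drive_tool", "payload": {
  "translation": [
    [-0.01, 0.03, -0.4],
    [-0.02, 0.03, -1.0],
    [-0.02, 0.03, -1.6],
    [-0.02, 0.03, -2.2],
    [-0.02, 0.03, -2.7],
    [-0.02, 0.03, -3.1],
    [-0.02, 0.03, -3.35],
    [-0.02, 0.03, -3.48],
    [-0.02, 0.03, -3.53],
    [-0.02, 0.03, -3.53]
  ],
  "delta_rot": [
    [0, 0, 0],
    [0, 0, 0],
    [0, 0, 0],
    [0, 0, 0],
    [0, 0, 0],
    [0, 0, 0],
    [0, 0, 0],
    [0, 0, 0],
    [0, 0, 0],
    [0, 0, 0]
  ],
  "grip": [-1, -1, -1, -1, -1, -1, -1, -1, -1, -1]
}}

```text
t: 3.95
tcp_pos: [0.5057, -0.1957, 0.0553]
eef_rot: [-1.21, -1.209, 1.209]
ft_force: [0.2, -0.3, 0.2]
width: 0.0853
```

```bash
python3 - <<'E'
from h import *
s=robot.sense(); print(s["t"],s["tcp_pos"],s["ft_force"])
p=robot.capture("wrist"); save(p,"w2")
E
```

```text
3.95 [ 0.50571684 -0.19569072  0.05530898] [ 0.18499063 -0.25957254  0.2149917 ]
```

View pics/w2.png

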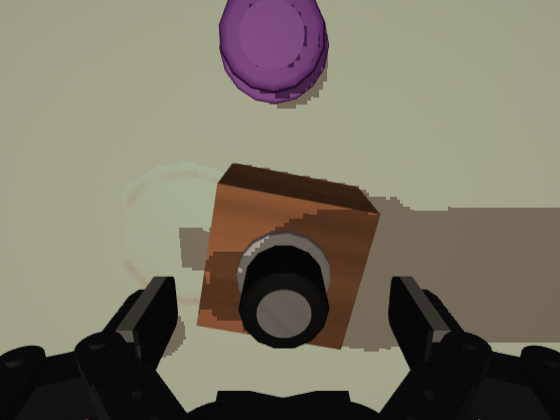

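The knob sits midway between the fingers, at column 284 with the top disc at (284,313). Closing now.

Emit:
{"api": "drive_tool", "payload": {
  "translation": [
    [0, 0, 0],
    [0, 0, 0],
    [0, 0, 0],
    [0, 0, 0],
    [0, 0, 0],
    [0, 0, 0],
    [0, 0, 0],
    [0, 0, 0],
    [0, 0, 0],
    [0, 0, 0]
  ],
  "delta_rot": [
    [0, 0, 0],
    [0, 0, 0],
    [0, 0, 0],
    [0, 0, 0],
    [0, 0, 0],
    [0, 0, 0],
    [0, 0, 0],
    [0, 0, 0],
    [0, 0, 0],
    [0, 0, 0]
  ],
  "grip": [-0.4, 0, 0.1, 0.2, 0.3, 0.5, 0.7, 1, 1, 1],
  "force": 70
}}

```text
t: 5.25
tcp_pos: [0.5056, -0.1956, 0.0551]
eef_rot: [-1.21, -1.209, 1.209]
ft_force: [-1.4, 0.5, 5.9]
width: 0.0323
```

```bash
python3 - <<'E'
from h import *
s=robot.sense(); print(s["t"],s["tcp_pos"],s["ft_force"],s["width"])
p=robot.capture("wrist"); save(p,"w3")
E
```

```text
5.25 [ 0.50563375 -0.19562265  0.05512622] [-1.37613297  0.51820907  5.91071537] 0.032305723497009844
```

View pics/w3.png

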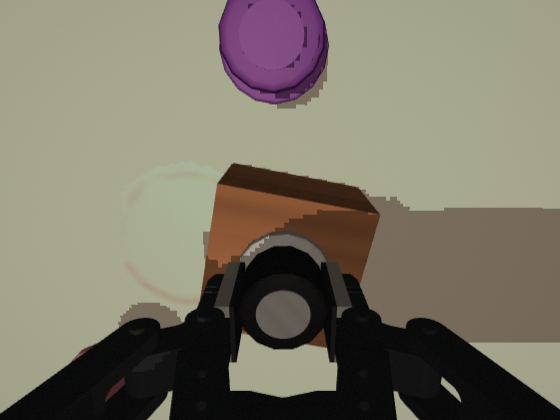

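Emit:
{"api": "drive_tool", "payload": {
  "translation": [
    [0, 0, 0.2],
    [0, 0, 0.7],
    [0, 0, 1.3],
    [0, 0, 1.9],
    [0, 0, 2.5],
    [0, 0, 3.0],
    [0.1, 0.4, 3.1],
    [0.3, 1.2, 3.1],
    [0.5, 2.0, 3.1],
    [0.6, 2.6, 3.1]
  ],
  "delta_rot": [
    [0, 0, 0],
    [0, 0, 0],
    [0, 0, 0],
    [0, 0, 0],
    [0, 0, 0],
    [0, 0, 0],
    [0, 0, 0],
    [0, 0, 0],
    [0, 0, 0],
    [0, 0, 0]
  ],
  "grip": [1, 1, 1, 1, 1, 1, 1, 1, 1, 1]
}}

```text
t: 6.55
tcp_pos: [0.5353, -0.0641, 0.2093]
eef_rot: [-1.208, -1.209, 1.21]
ft_force: [0.6, 0.6, -0.0]
width: 0.0319
```

Emit:
{"api": "drive_tool", "payload": {
  "translation": [
    [0.1, 0.8, 0],
    [0.2, 1.6, 0],
    [0.3, 2.4, 0],
    [0.3, 3.2, 0],
    [0.3, 4.0, 0],
    [0.3, 4.5, 0],
    [0.3, 4.75, 0],
    [0.3, 4.85, 0],
    [0.3, 4.85, 0],
    [0.3, 4.85, 0]
  ],
  "delta_rot": [
    [0, 0, 0],
    [0, 0, 0],
    [0, 0, 0],
    [0, 0, 0],
    [0, 0, 0],
    [0, 0, 0],
    [0, 0, 0],
    [0, 0, 0],
    [0, 0, 0],
    [0, 0, 0]
  ],
  "grip": [1, 1, 1, 1, 1, 1, 1, 1, 1, 1]
}}

```text
t: 7.8
tcp_pos: [0.5505, 0.1761, 0.2099]
eef_rot: [-1.21, -1.208, 1.208]
ft_force: [-1.1, -0.6, -0.4]
width: 0.0318
```

```bash
python3 - <<'E'
from h import *
s=robot.sense(); print(s["t"],s["tcp_pos"],s["eef_rot"],s["ft_force"],s["width"])
p=robot.capture("wrist"); save(p,"w4")
np.savez("w4.npz",**{k:p[k] for k in("pixels","depth","T","camera_matrix")})
for n in("lid_boss","knob","clip"):
  for r in robot.masks_of(p,n):
    X,_,_=cloud(p,r["mask"]); print(n,r["score"],r["location"],r["mask"].sum(),X.mean(0).round(4),np.percentile(X,2,axis=0).round(4),np.percentile(X,98,axis=0).round(4))
p=robot.capture("side"); save(p,"s4")
p=robot.capture("top"); save(p,"t4")
E
```

```text
7.8 [0.55052159 0.176128   0.20989936] [-1.20987442 -1.20829653  1.20806801] [-1.0682062  -0.61186515 -0.40119197] 0.03177788079373551
lid_boss 0.72 [294.1, 74.9] 3478 [0.4695 0.1781 0.0981] [0.4487 0.1568 0.0954] [0.4914 0.1996 0.0999]
knob 0.76 [285.4, 290.2] 8966 [0.546  0.1757 0.2273] [0.5314 0.1599 0.2062] [0.5652 0.1913 0.2386]
knob 0.57 [298.0, 350.4] 547 [0.7316 0.1894 0.0253] [0.7155 0.1441 0.0235] [0.7425 0.2182 0.0263]
clip 0.72 [283.2, 85.5] 2064 [0.4689 0.1783 0.0898] [0.4422 0.1503 0.0787] [0.4979 0.2061 0.0936]
```

View pics/w4.png

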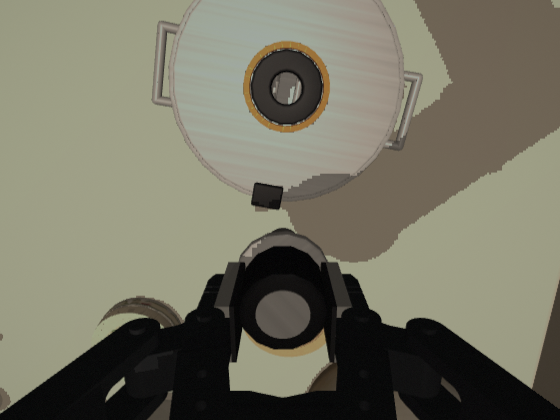

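View pics/s4.png

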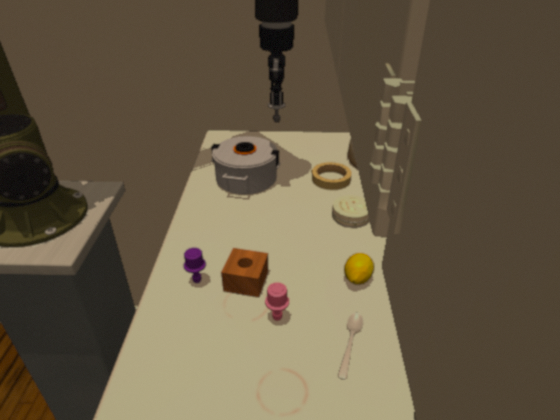

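The held knob hangs upright, with its top disc at (283,313). The socket hole is at (287,88), inside the black boss and orange ring. Next I compute the knob-to-hole offset in the same image.

```bash
python3 - <<'E'
from h import *
p=dict(np.load("w4.npz")); g=p["pixels"]; hsv=cv2.cvtColor(g,cv2.COLOR_RGB2HSV)
dark=(g.max(2)<75)
def fit(mask,z,name):
    v,u=np.nonzero(mask)
    P=np.array([atz(p,(a,b),z)[:2] for a,b in zip(u,v)]).astype(np.float32)
    c,r=cv2.minEnclosingCircle(P); h=cv2.convexHull(P)[:,0].astype(float)
    A=np.c_[2*h,np.ones(len(h))]; s=np.linalg.lstsq(A,(h**2).sum(1),rcond=None)[0]
    print(name,"enc",np.round(c,4),round(r,4),"ls",s[:2].round(4),np.sqrt(s[2]+s[0]**2+s[1]**2).round(4)); return s[:2]
m=np.zeros(dark.shape,bool); m[35:145,235:340]=1
ring=(hsv[...,0]<22)&(hsv[...,0]>8)&(hsv[...,1]>110)&m
print(ring.sum())
# boss
n,l,st,ce=cv2.connectedComponentsWithStats((dark&m).astype(np.uint8)); k=1+st[1:,4].argmax(); B=l==k; print(st[k],ce[k])
fit(B,0.098,"boss")
# hole: non-dark region inside boss + whatever: fill
inner=(~B)&m; n,l2,st,ce=cv2.connectedComponentsWithStats(inner.astype(np.uint8)); 
lab=l2[88,288]; print("hole",lab,st[lab],ce[lab])
if lab: fit(l2==lab,0.098,"hole@.098")
# depth on boss
X,_,_=cloud(p,cv2.erode(B.astype(np.uint8),np.ones((5,5)))>0); print("boss z",np.median(X[:,2]))
# knob top light disc
kk=np.zeros_like(m); kk[285:345,250:320]=1
D=(g.min(2)>95)&kk; n,l,st,ce=cv2.connectedComponentsWithStats(D.astype(np.uint8)); k=1+st[1:,4].argmax(); print("disc",st[k],ce[k])
X,_,_=cloud(p,l==k); print("disc z",np.median(X[:,2])); zt=np.median(X[:,2])
fit(l==k,zt,"disc"); fit(l==k,0.2379,"disc2")
# flange depth
np.set_printoptions(linewidth=200)
for v in range(225,350,6): print(v,pt(p,(284,v)).round(4),g[v,284])
save(p,"w4c",(180,20,400,380),2) if False else None
cv2.imwrite("pics/w4b.png",cv2.resize(g[35:145,235:340,::-1],None,fx=5,fy=5))
E
```

```text
1590
[ 251   49   73   76 3498] [286.31017724  86.34048027]
boss enc [0.4697 0.1784] 0.0242 ls [0.4699 0.1784] 0.0237
hole 2 [272  73  30  31 729] [286.23868313  88.01234568]
hole@.098 enc [0.4702 0.178 ] 0.0101 ls [0.4702 0.1782] 0.0097
boss z 0.09847690391733299
disc [250 339   6   6  21] [251.66666667 342.33333333]
disc z 0.0014298910871941573
disc enc [0.7419 0.1412] 0.0044 ls [0.742 0.141] 0.0038
disc2 enc [0.5619 0.1646] 0.0015 ls [0.562  0.1645] 0.0011
225 [0.6014 0.177  0.0008] [160 161 135]
231 [0.5417 0.1765 0.1753] [48 45 42]
237 [0.5312 0.1764 0.2101] [107 100  92]
243 [0.5335 0.1764 0.2111] [103  96  89]
249 [0.5339 0.1764 0.2165] [4 5 5]
255 [0.5343 0.1764 0.2213] [7 6 7]
261 [0.5342 0.1764 0.2269] [8 7 7]
267 [0.5342 0.1763 0.232 ] [5 6 3]
273 [0.5344 0.1763 0.2364] [8 9 8]
279 [0.5364 0.1763 0.2371] [18 15 15]
285 [0.5386 0.1763 0.2374] [19 16 15]
291 [0.5406 0.1763 0.2381] [82 77 71]
297 [0.5432 0.1763 0.2377] [92 87 79]
303 [0.5456 0.1763 0.2378] [93 87 80]
309 [0.5478 0.1763 0.2382] [95 88 80]
315 [0.5508 0.1763 0.2375] [94 88 81]
321 [0.5538 0.1763 0.2367] [94 88 81]
327 [0.5556 0.1763 0.2379] [91 85 78]
333 [0.5586 0.1763 0.2372] [90 85 77]
339 [0.5615 0.1763 0.2369] [12 12 11]
345 [0.5638 0.1763 0.2374] [10 10  9]
```

View pics/w4b.png

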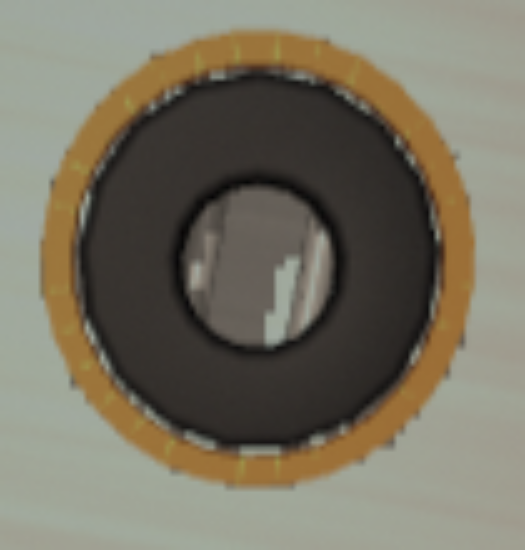

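Boss centre is (0.470, 0.178) with its top at 98.5 mm, as the text says. The held knob's axis is at (0.5505, 0.1763).

Emit:
{"api": "drive_tool", "payload": {
  "translation": [
    [-0.4, 0.01, 0],
    [-0.8, 0.02, 0],
    [-1.2, 0.03, 0],
    [-1.5, 0.04, 0],
    [-1.61, 0.04, -0.2],
    [-1.61, 0.04, -0.5],
    [-1.61, 0.04, -0.8],
    [-1.61, 0.04, -1.1],
    [-1.61, 0.04, -1.15],
    [-1.61, 0.04, -1.15]
  ],
  "delta_rot": [
    [0, 0, 0],
    [0, 0, 0],
    [0, 0, 0],
    [0, 0, 0],
    [0, 0, 0],
    [0, 0, 0],
    [0, 0, 0],
    [0, 0, 0],
    [0, 0, 0],
    [0, 0, 0]
  ],
  "grip": [1, 1, 1, 1, 1, 1, 1, 1, 1, 1]
}}

```text
t: 9.35
tcp_pos: [0.4701, 0.1788, 0.1523]
eef_rot: [-1.21, -1.209, 1.209]
ft_force: [0.6, 0.6, 0.3]
width: 0.032
```

```bash
python3 - <<'E'
from h import *
s=robot.sense(); print(s["t"],s["tcp_pos"],s["eef_rot"],s["ft_force"],s["width"])
p=robot.capture("wrist"); save(p,"w5",(160,140,410,380),3)
p=robot.capture("side"); save(p,"s5",(190,70,310,190),5)
E
```

```text
9.35 [0.47012654 0.17881482 0.15227807] [-1.20976595 -1.2087037   1.20894753] [0.61659361 0.64209339 0.26765674] 0.03204423750140551
```

View pics/w5.png

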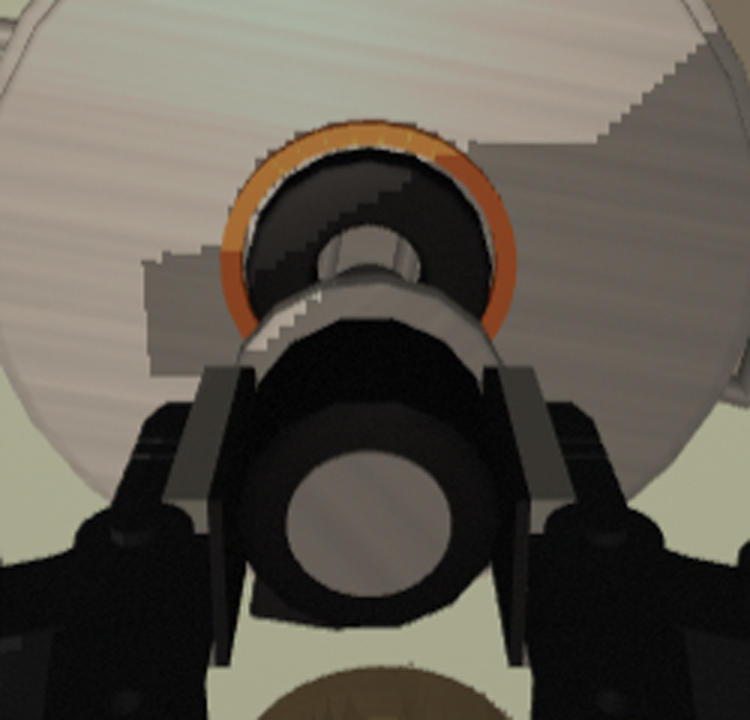

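View pics/s5.png

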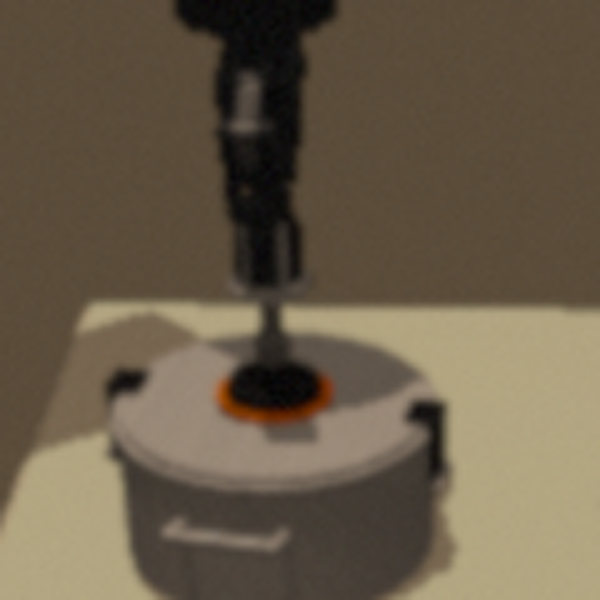

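The nose hangs over the hole in both views: ring centre column 369 and knob column about 367 in the wrist crop. I'll enter gently.

Emit:
{"api": "drive_tool", "payload": {
  "translation": [
    [0, -0.01, -0.05],
    [0, -0.01, -0.1],
    [0, -0.01, -0.15],
    [0, -0.01, -0.2],
    [0, -0.01, -0.25],
    [0, -0.01, -0.3],
    [0, -0.01, -0.35],
    [0, -0.01, -0.4],
    [0, -0.01, -0.4],
    [0, -0.01, -0.4]
  ],
  "delta_rot": [
    [0, 0, 0],
    [0, 0, 0],
    [0, 0, 0],
    [0, 0, 0],
    [0, 0, 0],
    [0, 0, 0],
    [0, 0, 0],
    [0, 0, 0],
    [0, 0, 0],
    [0, 0, 0]
  ],
  "grip": [1, 1, 1, 1, 1, 1, 1, 1, 1, 1]
}}

```text
t: 10.7
tcp_pos: [0.47, 0.1784, 0.1324]
eef_rot: [-1.209, -1.209, 1.209]
ft_force: [0.2, -0.8, -1.2]
width: 0.0323
```

```bash
python3 - <<'E'
from h import *
s=robot.sense(); print(s["t"],s["tcp_pos"],s["ft_force"],s["ft_torque"],s["width"])
p=robot.capture("wrist"); save(p,"w6",(160,140,410,380),3)
E
```

```text
10.7 [0.46997276 0.17843008 0.1323578 ] [ 0.21937049 -0.76192492 -1.21674132] [ 0.00684293 -0.03429091 -0.0034672 ] 0.03228727866813134
```

View pics/w6.png

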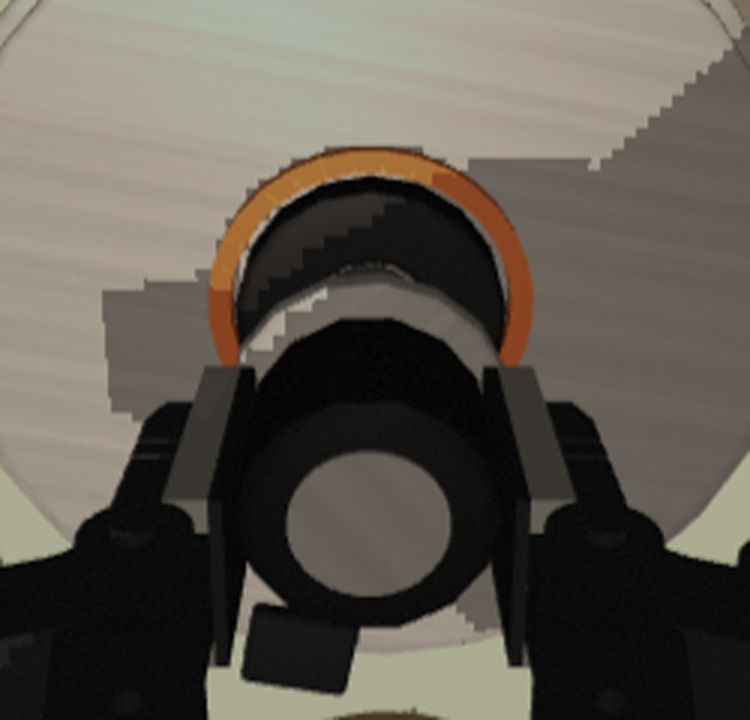

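The stem is in the hole with no load. Continuing down slowly.

Emit:
{"api": "drive_tool", "payload": {
  "translation": [
    [0, 0, -0.04],
    [0, 0, -0.08],
    [0, 0, -0.12],
    [0, 0, -0.16],
    [0, 0, -0.2],
    [0, 0, -0.24],
    [0, 0, -0.28],
    [0, 0, -0.32],
    [0, 0, -0.34],
    [0, 0, -0.34]
  ],
  "delta_rot": [
    [0, 0, 0],
    [0, 0, 0],
    [0, 0, 0],
    [0, 0, 0],
    [0, 0, 0],
    [0, 0, 0],
    [0, 0, 0],
    [0, 0, 0],
    [0, 0, 0],
    [0, 0, 0]
  ],
  "grip": [1, 1, 1, 1, 1, 1, 1, 1, 1, 1]
}}

```text
t: 12.0
tcp_pos: [0.471, 0.1786, 0.1171]
eef_rot: [-1.211, -1.212, 1.207]
ft_force: [1.3, -0.8, 5.1]
width: 0.0323
```

```bash
python3 - <<'E'
from h import *
s=robot.sense(); print(s["t"],s["tcp_pos"],s["ft_force"],s["ft_torque"],s["width"])
E
```

```text
12.0 [0.47101546 0.17855935 0.11708917] [ 1.28425565 -0.77205713  5.05153899] [-0.20563896 -0.2000287  -0.00461473] 0.0322554058179274
```

Emit:
{"api": "drive_tool", "payload": {
  "translation": [
    [0, 0, -0.03],
    [0, 0, -0.06],
    [0, 0, -0.09],
    [0, 0, -0.12],
    [0, 0, -0.15],
    [0, 0, -0.18],
    [0, 0, -0.21],
    [0, 0, -0.24],
    [0, 0, -0.24],
    [0, 0, -0.24]
  ],
  "delta_rot": [
    [0, 0, 0],
    [0, 0, 0],
    [0, 0, 0],
    [0, 0, 0],
    [0, 0, 0],
    [0, 0, 0],
    [0, 0, 0],
    [0, 0, 0],
    [0, 0, 0],
    [0, 0, 0]
  ],
  "grip": [1, 1, 1, 1, 1, 1, 1, 1, 1, 1]
}}

```text
t: 13.25
tcp_pos: [0.4698, 0.1783, 0.1032]
eef_rot: [-1.209, -1.209, 1.209]
ft_force: [-1.6, 0.4, 1.8]
width: 0.0318
```

```bash
python3 - <<'E'
from h import *
s=robot.sense(); print(s["t"],s["tcp_pos"],s["ft_force"],s["ft_torque"],s["width"])
p=robot.capture("wrist"); save(p,"w7",(160,140,410,380),3)
E
```

```text
13.25 [0.46980978 0.17833287 0.10317437] [-1.62098438  0.39389825  1.84713687] [-0.05985199  0.44007274  0.03704787] 0.03181781644463103
```

View pics/w7.png

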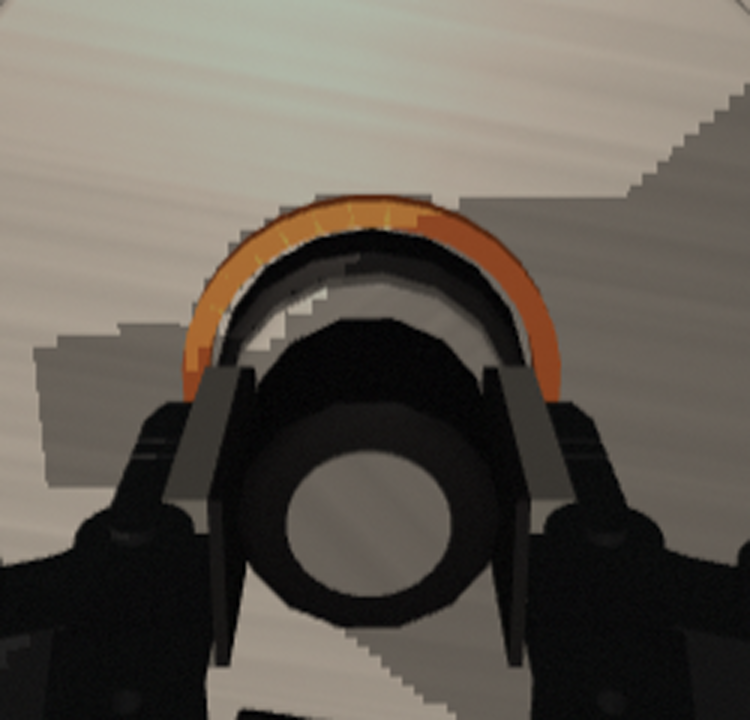

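The flange is nearly on the boss and the force dropped, which looks like the snap. Pressing firmly to seat it.

Emit:
{"api": "drive_tool", "payload": {
  "translation": [
    [0, 0, -0.02],
    [0, 0, -0.04],
    [0, 0, -0.06],
    [0, 0, -0.08],
    [0, 0, -0.08],
    [0, 0, -0.08],
    [0, 0, -0.08],
    [0, 0, -0.08],
    [0, 0, -0.08],
    [0, 0, -0.08]
  ],
  "delta_rot": [
    [0, 0, 0],
    [0, 0, 0],
    [0, 0, 0],
    [0, 0, 0],
    [0, 0, 0],
    [0, 0, 0],
    [0, 0, 0],
    [0, 0, 0],
    [0, 0, 0],
    [0, 0, 0]
  ],
  "grip": [1, 1, 1, 1, 1, 1, 1, 1, 1, 1]
}}

```text
t: 14.55
tcp_pos: [0.4706, 0.1785, 0.1031]
eef_rot: [-1.211, -1.212, 1.207]
ft_force: [-9.7, -1.7, 18.5]
width: 0.0323
```

```bash
python3 - <<'E'
from h import *
s=robot.sense(); print(s["t"],s["tcp_pos"],s["eef_rot"],s["ft_force"],s["ft_torque"],s["width"])
p=robot.capture("side"); save(p,"s8",(190,70,310,190),5)
E
```

```text
14.55 [0.47062916 0.17845076 0.10309106] [-1.21091407 -1.21194433  1.2073501 ] [-9.68480095 -1.73608098 18.45890097] [-0.64933549  3.37318974  0.02329589] 0.032250589996941914
```

View pics/s8.png

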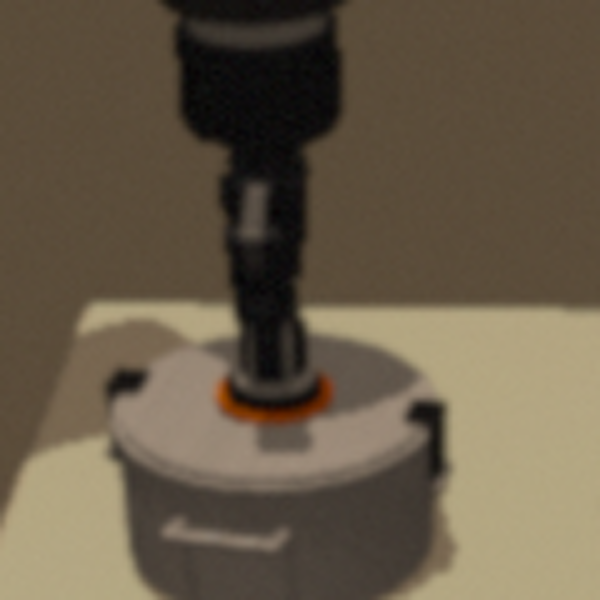

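The knob is home: it stops rigidly at TCP 0.1031 (flange 0.098) under an 18 N press. Now I ease upward to find the play.

Emit:
{"api": "drive_tool", "payload": {
  "translation": [
    [0, 0, 0.02],
    [0, 0, 0.04],
    [0, 0, 0.06],
    [0, 0, 0.08],
    [0, 0, 0.09],
    [0, 0, 0.1],
    [0, 0, 0.11],
    [0, 0, 0.12],
    [0, 0, 0.12],
    [0, 0, 0.12]
  ],
  "delta_rot": [
    [0, 0, 0],
    [0, 0, 0],
    [0, 0, 0],
    [0, 0, 0],
    [0, 0, 0],
    [0, 0, 0],
    [0, 0, 0],
    [0, 0, 0],
    [0, 0, 0],
    [0, 0, 0]
  ],
  "grip": [1, 1, 1, 1, 1, 1, 1, 1, 1, 1]
}}

```text
t: 15.85
tcp_pos: [0.4699, 0.1784, 0.1052]
eef_rot: [-1.209, -1.209, 1.209]
ft_force: [0.1, 0.7, -1.3]
width: 0.0323
```

```bash
cat > f.py <<'E'
from h import *
F=[];
for i in range(4):
    s=robot.sense(); F.append(np.r_[s["ft_force"],s["tcp_pos"]*1000]); 
    if i<3: robot.capture("side")
F=np.array(F); print(s["t"].__round__(2),F.mean(0).round(2),F[:,2].round(2),s["width"])
E
python3 f.py
```

```text
16.0 [ 1.3000e-01  7.0000e-02 -7.7000e-01  4.6989e+02  1.7840e+02  1.0523e+02] [-1.29 -0.66 -0.69 -0.44] 0.03213178982272631
```

Emit:
{"api": "drive_tool", "payload": {
  "translation": [
    [0, 0, 0.01],
    [0, 0, 0.02],
    [0, 0, 0.03],
    [0, 0, 0.04],
    [0, 0, 0.05],
    [0, 0, 0.06],
    [0, 0, 0.06],
    [0, 0, 0.06],
    [0, 0, 0.06],
    [0, 0, 0.06]
  ],
  "delta_rot": [
    [0, 0, 0],
    [0, 0, 0],
    [0, 0, 0],
    [0, 0, 0],
    [0, 0, 0],
    [0, 0, 0],
    [0, 0, 0],
    [0, 0, 0],
    [0, 0, 0],
    [0, 0, 0]
  ],
  "grip": [1, 1, 1, 1, 1, 1, 1, 1, 1, 1]
}}

```text
t: 17.25
tcp_pos: [0.4696, 0.1783, 0.1078]
eef_rot: [-1.209, -1.208, 1.209]
ft_force: [3.1, -0.4, -13.6]
width: 0.0321
```

```bash
python3 f.py
```

```text
17.4 [ 1.8200e+00 -1.1000e-01 -1.4080e+01  4.6961e+02  1.7831e+02  1.0779e+02] [-13.63 -14.09 -14.69 -13.91] 0.03210697668357095
```

The pull is about 13.3 N net after the knob's weight. I'll trim to about 12 N and hold.

Emit:
{"api": "drive_tool", "payload": {
  "translation": [
    [0, 0, -0.004],
    [0, 0, -0.004],
    [0, 0, -0.004],
    [0, 0, -0.004],
    [0, 0, -0.004],
    [0, 0, -0.004],
    [0, 0, -0.004],
    [0, 0, -0.004],
    [0, 0, -0.004],
    [0, 0, -0.004]
  ],
  "delta_rot": [
    [0, 0, 0],
    [0, 0, 0],
    [0, 0, 0],
    [0, 0, 0],
    [0, 0, 0],
    [0, 0, 0],
    [0, 0, 0],
    [0, 0, 0],
    [0, 0, 0],
    [0, 0, 0]
  ],
  "grip": [1, 1, 1, 1, 1, 1, 1, 1, 1, 1]
}}

```text
t: 18.65
tcp_pos: [0.4698, 0.1784, 0.108]
eef_rot: [-1.209, -1.209, 1.209]
ft_force: [-0.6, -0.7, -14.6]
width: 0.0321
```

```bash
python3 f.py
```

```text
18.8 [ 5.0000e-02 -5.6000e-01 -1.5390e+01  4.6983e+02  1.7839e+02  1.0797e+02] [-14.57 -16.01 -15.41 -15.59] 0.032207089304434555
```

The arm's integrator crept up to about 14.6 N. I'll lower 0.5 mm and hold.

Emit:
{"api": "drive_tool", "payload": {
  "translation": [
    [0, 0, -0.01],
    [0, 0, -0.01],
    [0, 0, -0.01],
    [0, 0, -0.01],
    [0, 0, -0.01],
    [0, 0, -0.01],
    [0, 0, -0.01],
    [0, 0, -0.01],
    [0, 0, -0.01],
    [0, 0, -0.01]
  ],
  "delta_rot": [
    [0, 0, 0],
    [0, 0, 0],
    [0, 0, 0],
    [0, 0, 0],
    [0, 0, 0],
    [0, 0, 0],
    [0, 0, 0],
    [0, 0, 0],
    [0, 0, 0],
    [0, 0, 0]
  ],
  "grip": [1, 1, 1, 1, 1, 1, 1, 1, 1, 1]
}}

```text
t: 20.05
tcp_pos: [0.47, 0.1784, 0.1076]
eef_rot: [-1.209, -1.209, 1.209]
ft_force: [-0.2, 0.2, -13.0]
width: 0.032
```

```bash
python3 f.py
```

```text
20.2 [-2.0000e-01 -4.5000e-01 -1.2900e+01  4.6994e+02  1.7841e+02  1.0759e+02] [-13.   -12.85 -13.09 -12.66] 0.032024386967802784
```

Net pull is 12.1 N, held for well over a second. I'll ease down to home with a light press.

Emit:
{"api": "drive_tool", "payload": {
  "translation": [
    [0, 0, -0.01],
    [0, 0, -0.02],
    [0, 0, -0.035],
    [0, 0, -0.05],
    [0, 0, -0.065],
    [0, 0, -0.08],
    [0, 0, -0.09],
    [0, 0, -0.1],
    [0, 0, -0.1],
    [0, 0, -0.1]
  ],
  "delta_rot": [
    [0, 0, 0],
    [0, 0, 0],
    [0, 0, 0],
    [0, 0, 0],
    [0, 0, 0],
    [0, 0, 0],
    [0, 0, 0],
    [0, 0, 0],
    [0, 0, 0],
    [0, 0, 0]
  ],
  "grip": [1, 1, 1, 1, 1, 1, 1, 1, 1, 1]
}}

```text
t: 21.45
tcp_pos: [0.4704, 0.1786, 0.1032]
eef_rot: [-1.21, -1.21, 1.208]
ft_force: [0.4, 0.6, 1.1]
width: 0.0319
```

```bash
python3 f.py
```

```text
21.6 [  1.08   0.52   1.5  470.37 178.58 103.17] [1.11 0.49 1.38 3.04] 0.03227105838360538
```

Emit:
{"api": "drive_tool", "payload": {
  "translation": [
    [0, 0, 0],
    [0, 0, 0],
    [0, 0, 0],
    [0, 0, 0],
    [0, 0, 0],
    [0, 0, 0],
    [0, 0, 0],
    [0, 0, 0],
    [0, 0, 0],
    [0, 0, 0]
  ],
  "delta_rot": [
    [0, 0, 0],
    [0, 0, 0],
    [0, 0, 0],
    [0, 0, 0],
    [0, 0, 0],
    [0, 0, 0],
    [0, 0, 0],
    [0, 0, 0],
    [0, 0, 0],
    [0, 0, 0]
  ],
  "grip": [0.2, 0, -0.2, -0.4, -0.6, -0.8, -1, -1, -1, -1],
  "force": 20
}}

```text
t: 22.85
tcp_pos: [0.4699, 0.1784, 0.1026]
eef_rot: [-1.209, -1.209, 1.209]
ft_force: [-0.4, -1.8, -0.2]
width: 0.0855
```

Emit:
{"api": "drive_tool", "payload": {
  "translation": [
    [0, 0, 0.2],
    [0, 0, 0.6],
    [0, 0, 1.0],
    [0, 0, 1.5],
    [0, 0, 2.0],
    [0.3, 0, 2.2],
    [0.8, 0, 2.2],
    [1.3, 0, 2.2],
    [1.6, 0, 2.2],
    [1.6, 0, 2.2]
  ],
  "delta_rot": [
    [0, 0, 0],
    [0, 0, 0],
    [0, 0, 0],
    [0, 0, 0],
    [0, 0, 0],
    [0, 0, 0],
    [0, 0, 0],
    [0, 0, 0],
    [0, 0, 0],
    [0, 0, 0]
  ],
  "grip": [-1, -1, -1, -1, -1, -1, -1, -1, -1, -1]
}}

```text
t: 24.1
tcp_pos: [0.5504, 0.1782, 0.2127]
eef_rot: [-1.21, -1.208, 1.209]
ft_force: [-0.2, 0.9, 0.3]
width: 0.0855
```

```bash
python3 - <<'E'
from h import *
s=robot.sense(); print(s["t"],s["tcp_pos"],s["ft_force"],s["width"])
p=robot.capture("wrist"); save(p,"w9")
for n in("knob","clip"):
  for r in robot.masks_of(p,n):
    X,u,v=cloud(p,r["mask"]); z=X[:,2]; print(n,round(r["score"],2),r["location"],np.percentile(z,[5,50,95]).round(4))
    if n=="knob":
        t=X[z>np.percentile(z,95)-.003]; print(t.min(0).round(4),t.max(0).round(4),np.median(t,0).round(4))
        A=np.c_[t[:,:2],np.ones(len(t))]; print("tilt",np.linalg.lstsq(A,t[:,2],rcond=None)[0][:2].round(3))
p=robot.capture("side"); save(p,"s9")
for n in ("masking_tape","lemon","balm_tin","teaspoon"):
    r=robot.masks_of(p,n)[0]; print(n,r["score"],r["location"])
E
```

```text
24.1 [0.55043198 0.17822833 0.21267076] [-0.17076826  0.85727039  0.28445544] 0.08546505629048151
knob 0.86 [282.8, 86.0] [0.1031 0.1303 0.1319]
[0.4541 0.1617 0.1289] [0.4864 0.194  0.133 ] [0.4699 0.1781 0.1306]
tilt [-0.002 -0.003]
knob 0.26 [305.1, 68.6] [0.097  0.0983 0.0995]
[0.447  0.1554 0.0965] [0.4935 0.2016 0.1035] [0.4648 0.1822 0.0983]
tilt [-0.    -0.001]
clip 0.26 [309.0, 74.3] [0.0969 0.0982 0.0995]
masking_tape 0.65 [331.6, 178.8]
lemon 0.72 [360.5, 269.2]
balm_tin 0.88 [348.0, 214.7]
teaspoon 0.87 [349.9, 342.4]
```

View pics/w9.png

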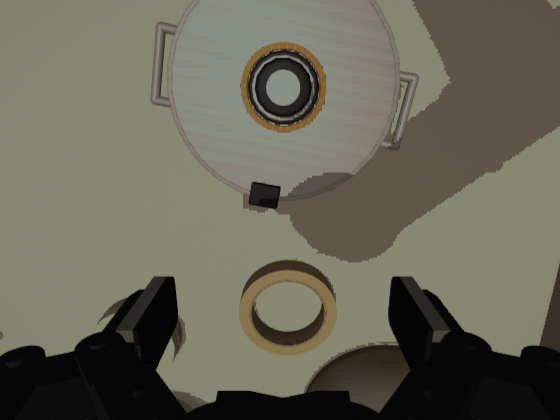

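View pics/s9.png

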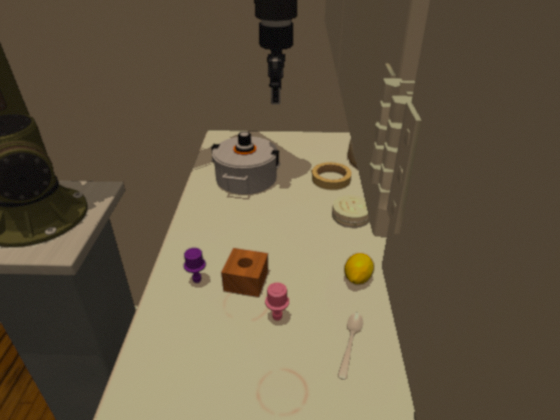

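The knob sits upright and centred in the boss, at wrist (283,87) and side (244,140). Its top reads 130.5 mm against 130 mm expected. The bystanders are where they were.

```bash
python3 - <<'E'
from h import *
print(robot.finish_job())
E
```

```text
the job is handed in; nothing more can be done
None
```

The knob is pressed home in the lid's socket, the clip held under the pull test, and I handed the job in at about 24 s of the 64 s allowed. The hand-in reports no verdict.

- **Press:** I took the black knob from the brown block and pressed it in. The force dropped as it snapped past the clip, then it stopped solid with about 18.5 N on the wrist sensor. That was with the flange at the boss's top, 98 mm high.
- **Pull:** I let it up through a few millimetres of play and raised the pull gradually. It reached about 13 N and then crept to about 14.6 N net because the arm kept correcting toward its target. The highest single reading was 16.0 N on the sensor, about 15.2 N after the knob's weight. I backed it off to about 12.1 N; the pull stayed above 12 N for well over a second in all.
- **Release:** I eased the knob back down, opened the fingers and lifted clear.

**Last checks:**
- The knob's top read 130.6 mm against 130 mm expected, and its flange top 103 mm.
- It was centred within about 1 mm, with a tilt under 0.005 rad.
- The arm was clear of everything, and the tape, lemon, pot and spoon showed no shift beyond a few pixels of detection noise.
- The clip ring's own height was not measured separately: the network's find for it scored low and lay on the boss. That the ring is down follows only from the knob sitting fully home.

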